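Set the roller at the top of the inclined plane

ROBOT

A 6-joint arm with a two-finger parallel gripper is mounted at the origin on the work surface. World frame = base frame: x ahead of the robot, y to its left, z up, the work surface at z = 0. Lengths are in m, angles in rad, forces in N, time in s.
With the tool pointing down it reaches from about 0.35 to 0.925 m from the base axis. Payload 6.4 kg.
Tool frame: the origin (TCP) lies on the centre line of the jaws, within the pads' length; the fingertips stand 17 mm ahead of it and the grasp point (between the pads) lies 2 mm behind it (ctrl.tcp_to_tips is the distance from the TCP to the fingertips, in m); z points along the fingers, y is the line along which they close (so a half turn about z gives the same grasp; the last joint's range is limited). The gripper opens to 94 mm and grips with 3 to 60 N. Pads are 16 mm wide; open, the fingers measure 119 mm over their backs; the gripper's body (75 mm by 177 mm) begins 78 mm behind the grasp point.
Start: joints at [-1.368, 0.245, 1.558, -0, 1.339, -0.174], TCP at [0.239, -0.604, 0.222] pointing down, gripper open.
Joint ranges: [-3.13, 3.13], [-1.02, 2.26], [0.13, 2.54], [-0.95, 4.09], [0.21, 2.88], [-2.74, 2.74]. Speed limits (rad/s): [2.57, 2.57, 3.14, 3.14, 3.14, 3.14].

INTERFACE

Orientations are given as a unit quaternion [x, y, z, w].
In Python, from cell import ctrl, cams gives the robot as it stands.
- The arm moves only by the shell command python3 -m pendant 'ROWS' [OPENING]. ROWS is a JSON object of lists of equal length, an entry for each row: "slide": the shift along the world's x, y, z normalised to -1 to 1, where 1 is 0.1 m, a list of three; "turn": the turn about the world's z normalised to -1 to 1, where 1 is 180 degrees. In form: {"slide": [[x, y, z], ...], "turn": [turn, ...]}. A call has 1 to 8 rows; each row is the pose to reach, as a shift and turn from the pose commanded when the call began, turning the shorter way round; what a row does not reach only later rows make up. A row lasts 1/12 s, in which the tool goes at most 41.7 mm and 7.16 degrees, less where a joint would pass 70% of its speed; a pose out of reach is approached as far as the arm can. A call with a number of a shift or a turn outside -1 to 1 is refused whole. A call with a gripper value outside its range is refused whole. OPENING is the opening, from -1 (shut) to 1 (fully open), set as the call begins (- or left out, the last holds). The fingers move at their own pace and stop on an object; the grip force is fixed at half the most. Time passes only in rows, so rows that repeat a pose let the fingers close. It gives the time, the measured TCP pose, the force, the opening and the grip force at its end, in the units of the state.
- ctrl.observe(): the state, without advancing time (a new reading comes with each control period).
- cams.capture(name): name is "scene" or "side" or "wrist"; returns a dict with "image" (384x512x3 uint8, red, green, blue), "depth" (384x512 float32, m along the optical axis (not along the pixel's ray), 0 where there is no reading), "intrinsics" (3x3 intrinsics, pixels), "world_from_camera" (4x4, takes a point from camera to world coordinates); the wrist camera has in their place "hand_eye" (4x4, takes a point from camera to tool coordinates, whose origin is the TCP and whose axes are the flange's). Camera axes: x right, y up, looking along -z (the intrinsics and any distortion apply to the point x, -y, -z); pixel columns grow to the right and rows downward; lengths in m; the calibration is good to about 2 mm. A picture is of the moment at which its call begins: read the wrist's pose just before it.
- ctrl.finish_job(): hands the job in; it is judged then, once.
The state is a dict: "clock": time; "qpos": joint angles; "qvel": joint speeds; "tau": joint torques, N m; "ee_pos": TCP position; "ee_rot": TCP orientation; "contact_force": force on the tool from outside, world axes, zero at the start; "moment": the same for the moment, N m; "finger_gap": finger opening in m; "grasp_force": force on a finger pad.
Only numpy, scipy, OpenCV 4.12 (cv2) and the standard library are available. Lean on these libraries where they do the work, as an engineer would, in place of code of your own. Each camera call takes 0.05 s, during which the arm holds its last target. There are 200 camera calls.

TASK

For the next timed roll, push the steel roller from the level foot of the inclined plane up the slope until it rests against the end stop at the top, and finish while your fingers are still holding it there, since it rolls back if let go. Push it slowly and steadily with the fingertips: do not squeeze it, lift it, shoot it up the slope or let it roll back down, and leave the other things on the bench where they are.

Things in the scene. Friction and masses are not known exactly. Their poses are not given: they have to be found in the camera images.
- ramp: Fixed inclined plane: plywood board 130 mm wide, 440 mm long. Origin on the bench surface under its centre line; +y level, pointing uphill; x across, z up. y -228 to -80 mm: level foot, its surface 12 mm above the bench; from y = -80 mm it rises at 0.122 rad. Side rails 10 mm high over the board, 96 mm apart inside. A fence 22 mm above the bench closes the foot at y = -228 mm.
- deck: The sloping board of the inclined plane, 280 mm long. Origin on its upper surface where the slope begins, on the centre line; +y points up the slope along the surface, x across, z square to the surface. The face of the end stop is at y = 250 mm.
- stop (a point): Middle of the end stop's downhill face, 35 mm above the sloping surface. The stop is a rigid aluminium plate 120 mm wide and 50 mm high, square to the slope at its top. With the roller against it, the roller's centre is 35 mm down the slope from this point.
- roller: Polished steel roller, black end faces, diameter 70 mm, length 90 mm, about 0.5 kg, lying across the board, still on the level foot at first. Origin at its centre; x is its long axis (y, z turn as it rolls). Rolls very freely; under 2 N pushes it uphill. Above 0.25 m/s counts as shot up or rolling back, over 40 N from the fingers as squeezed or rammed.
- weight: Bystander, to be left alone: upright brass weight with a knob, 48 mm diameter, 58 mm tall, origin at the centre of its underside. It stands on the bench beside the board.
- sleeve: Bystander, to be left alone: upright aluminium sleeve, 44 mm diameter, 40 mm tall, origin at the centre of its underside. It stands on the bench beside the board.
- driver: Bystander, to be left alone: screwdriver with black handle lying on the bench beside the board.
There are look-alikes about, which are no part of the job. There is more than one size of the roller; the job needs the largest.

How it is judged:
By the outcome, as a careful person would: the job done as asked, in the order asked, and still so for the second after the job is handed in, while the arm keeps its last pose, push and grip.
It also fails if it takes over 35 s, if anything falls off the work surface, if the arm or the gripper's body presses on something with over 40 N, if the wrist force passes 120 N, or if a joint passes its speed limit or range.

## Working session

There is one attempt and no reset: what is moved stays moved. The work goes in short steps, Python scripts to look and compute and a shell command to move; the robot and the scene stay as the last step left them, time stands still between calls to the robot, and variables do not carry over. Pictures are saved under pics/ and viewed, at most 10 in all, crops included, and the job is handed in when it is done.

```bash
mkdir -p pics; python3 - <<'E'
from cell import ctrl,cams
import cv2,numpy as np
for n in("scene","side"):
    c=cams.capture(n); np.savez(n+".npz",**c)
    cv2.imwrite(f"pics/{n}.png",cv2.resize(c["image"][:,:,::-1],(800,600),interpolation=cv2.INTER_CUBIC))
s=ctrl.observe();print(s["clock"],s["ee_pos"],s["ee_rot"],s["finger_gap"],ctrl.tcp_to_tips)
E
```

```text
0.1 [ 0.23907055 -0.60390275  0.22148934] [ 9.82306267e-01  1.87279723e-01 -1.38978682e-05 -8.38076077e-04] 0.09404100728380212 0.017
```

View pics/scene.png

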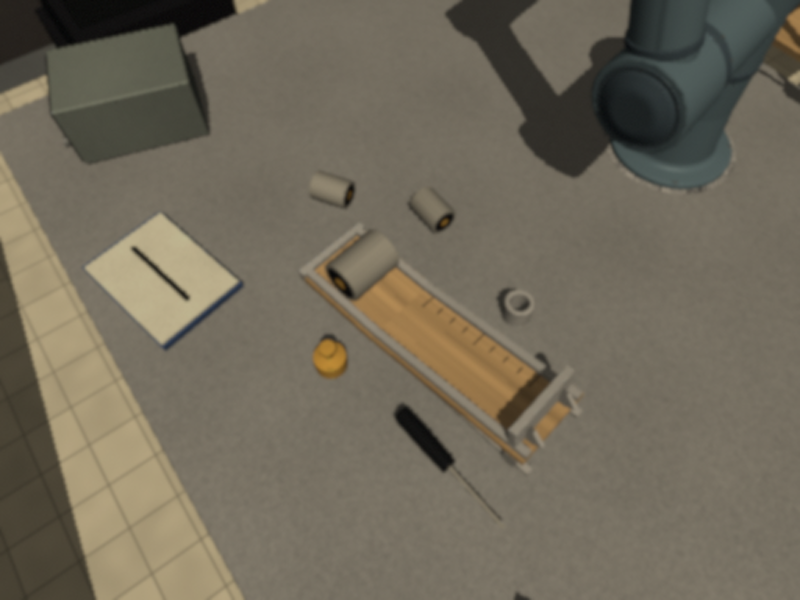

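View pics/side.png

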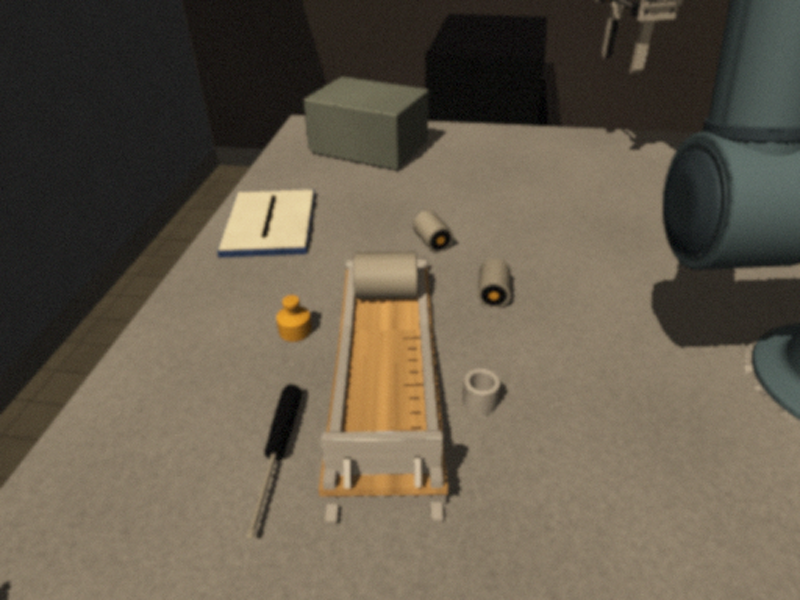

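The scene view shows three rollers: a large one on the ramp foot at (362,265) and two small ones on the bench at (332,190) and (432,208). The one on the foot is the largest and lies across the board, so it fits the description. The stop is at (542,405), the weight at (330,357), the sleeve at (518,305) and the driver at (425,435). Next I'll measure and confirm with one crop.

```bash
cat > h.py <<'E'
import numpy as np,cv2
def load(n): return dict(np.load(n+".npz",allow_pickle=True))
def cloud(c,T=None):
    K=c["intrinsics"];d=c["depth"];v,u=np.mgrid[:384,:512]
    p=np.stack([(u-K[0,2])/K[0,0]*d,-(v-K[1,2])/K[1,1]*d,-d],-1)
    T=c["world_from_camera"] if T is None else T
    P=p@T[:3,:3].T+T[:3,3]; P[d==0]=np.nan
    return P
E
python3 - <<'E'
from h import *
for n,pts in (("scene",dict(roller=(362,255),r2=(375,245),fenceL=(305,271),fenceR=(360,229),stopL=(514,436),stopR=(570,374),foot=(395,295),deck1=(430,330),deck2=(480,370),small1=(330,188),small2=(430,205),weight=(328,345),sleeve=(518,295))),
 ("side",dict(roller=(386,262),stopL=(325,437),stopR=(440,437),stopmidtop=(383,436),deck2=(385,400),deck1=(385,345),fence=(349,265)))):
    c=load(n);print(n,[k for k in c],c["intrinsics"][0]);P=cloud(c)
    for k,(u,v) in pts.items():
        u=round(u*.64);v=round(v*.64);w=P[v-1:v+2,u-1:u+2].reshape(-1,3)
        print(k,np.round(np.nanmedian(w,0),4))
c=load("scene");im=c["image"][:,:,::-1]
cv2.imwrite("pics/crop.png",cv2.resize(im[100:310,180:390],(600,600),interpolation=cv2.INTER_CUBIC))
E
```

```text
scene ['image', 'depth', 'intrinsics', 'world_from_camera'] [388.80424484   0.         262.13956353]
roller [ 0.6085 -0.0819  0.079 ]
r2 [ 0.5842 -0.0859  0.0795]
fenceL [ 0.6768 -0.1475  0.0204]
fenceR [ 0.565  -0.1608  0.0196]
stopL [0.6128 0.2524 0.0854]
stopR [0.5014 0.2345 0.0912]
foot [ 0.5877 -0.0319  0.0113]
deck1 [0.5834 0.0483 0.0171]
deck2 [0.5704 0.1459 0.0294]
small1 [ 0.5648 -0.2448  0.0438]
small2 [ 0.4568 -0.1181  0.0452]
weight [ 7.236e-01 -3.000e-04  5.650e-02]
sleeve [0.4482 0.0889 0.032 ]
side ['image', 'depth', 'intrinsics', 'world_from_camera'] [377.18048699   0.         252.44428828]
roller [ 0.6047 -0.0744  0.0792]
stopL [0.6094 0.2514 0.0936]
stopR [0.4972 0.2334 0.0932]
stopmidtop [0.5528 0.2411 0.0942]
deck2 [0.571  0.1398 0.0305]
deck1 [0.5898 0.0328 0.0177]
fence [ 0.6773 -0.1399  0.0223]
```

View pics/crop.png

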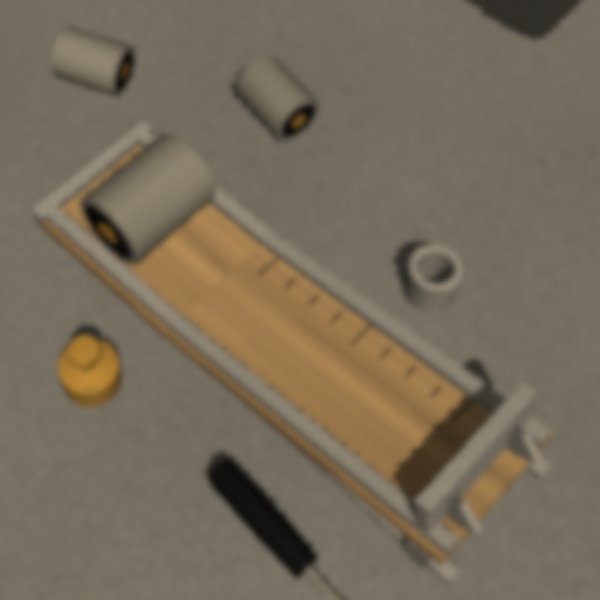

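The crop confirms it: the roller on the foot (crop 150,200) is clearly bigger than the two on the bench. Heights match too (roller top 0.080 against 0.082 expected, stop top 0.093 against 0.092). I'll fit the roller and ramp direction, and start the high transit at the same time.

```bash
python3 - <<'E'
from h import *
from scipy.optimize import least_squares
o=np.array([.5806,.080])
for n in("scene","side"):
    P=cloud(load(n)).reshape(-1,3);P=P[~np.isnan(P).any(1)]
    u=np.array([-.164,.9865]);a=np.array([.9865,.164])
    d=P[:,:2]-o;y=d@u;x=d@a
    Q=P[(abs(x)<.038)&(y>-.22)&(y<-.1)&(P[:,2]>.045)&(P[:,2]<.09)]
    def f(p):
        t=p[2];uu=np.array([-np.sin(t),np.cos(t)])
        return np.hypot((Q[:,:2]-p[:2])@uu,Q[:,2]-p[3])-.035
    # fix across-location by weak prior
    c0=Q[:,:2].mean(0)
    r=least_squares(lambda p:np.r_[f(p),((p[:2]-c0)@a)*10],[*c0,.165,.047],loss="soft_l1",f_scale=.003)
    print(n,len(Q),r.x.round(4),"ramp xy",((r.x[:2]-o)@a).round(4),((r.x[:2]-o)@u).round(4),np.std(f(r.x)))
    # rails: top edges either side, stop extents
    for s in(-1,1):
        R=P[(s*x>.046)&(s*x<.07)&(y>-.2)&(y<-.09)&(P[:,2]>.016)&(P[:,2]<.03)]
        if len(R)>20:
            dd=(R[:,:2]-o);print(" rail",s,len(R),np.median(dd@a).round(4),np.polyfit(dd@u,dd@a,1).round(4))
    S=P[(abs(x)<.075)&(y>.13)&(y<.2)&(P[:,2]>.075)&(P[:,2]<.11)]
    dd=S[:,:2]-o;print(" stop y pct",np.percentile(dd@u,[5,50,95]).round(4),"x",np.percentile(dd@a,[2,98]).round(4),"skew",np.polyfit(dd@a,dd@u,1).round(4))
E
python3 -m pendant '{"slide":[[0.15,0.15,0],[0.35,0.45,0],[0.6,0.7,0],[0.8,1,0]],"turn":[0.036,0.072,0.108,0.144]}' -0.1
```

```text
scene 879 [ 0.6091 -0.0874  0.162   0.0455] ramp xy 0.0006 -0.1698 0.0011877532702299323
 rail -1 112 -0.0533 [ 0.0105 -0.0519]
 rail 1 235 0.0548 [0.0032 0.0552]
 stop y pct [0.1563 0.1632 0.1691] x [-0.0564  0.0601] skew [-0.0038  0.1634]
side 856 [ 0.6083 -0.0875  0.1638  0.0476] ramp xy -0.0001 -0.1698 0.0013869521858675573
 rail -1 155 -0.053 [-0.0023 -0.0534]
 rail 1 160 0.0547 [-0.0106  0.0531]
 stop y pct [0.1579 0.1679 0.1705] x [-0.0568  0.0579] skew [-0.0015  0.1665]
clock: 0.43
ee_pos: [0.3199, -0.5034, 0.2219]
ee_rot: [0.914, 0.405, 0.0, -0.0]
contact_force: [1.2, -0.5, 0.3]
finger_gap: 0.0709
grasp_force: 0.0
```

```bash
python3 -m pendant '{"slide":[[0.2,0.22,0],[0.4,0.45,0],[0.6,0.7,0],[0.8,0.9,0]],"turn":[0.036,0.072,0.108,0.144]}'
python3 -m pendant '{"slide":[[0.2,0.22,0],[0.4,0.45,0],[0.6,0.7,0],[0.8,0.9,0]],"turn":[0.036,0.072,0.108,0.144]}'
python3 -m pendant '{"slide":[[0.2,0.22,0],[0.4,0.45,0],[0.6,0.7,0],[0.75,0.9,0]],"turn":[0,0,0,0]}'
python3 -m pendant '{"slide":[[0.2,0.22,0],[0.4,0.45,0],[0.55,0.65,0],[0.65,0.8,0],[0.65,0.8,0]],"turn":[0,0,0,0,0]}'
```

```text
clock: 0.77
ee_pos: [0.3998, -0.4124, 0.222]
ee_rot: [0.8, 0.6, 0.0, -0.001]
contact_force: [-0.1, -0.6, 0.7]
finger_gap: 0.0444
grasp_force: 0.0
clock: 1.1
ee_pos: [0.4798, -0.3224, 0.222]
ee_rot: [0.645, 0.764, 0.0, -0.001]
contact_force: [0.4, 0.3, -0.3]
finger_gap: 0.0425
grasp_force: 0.0
clock: 1.43
ee_pos: [0.5551, -0.2324, 0.222]
ee_rot: [0.647, 0.763, 0.0, -0.0]
contact_force: [0.6, -0.9, -0.0]
finger_gap: 0.0424
grasp_force: 0.0
clock: 1.85
ee_pos: [0.6202, -0.1516, 0.2218]
ee_rot: [0.646, 0.764, 0.0, -0.001]
contact_force: [0.4, -0.6, 1.2]
finger_gap: 0.0427
grasp_force: 0.0
```

```bash
python3 -m pendant '{"slide":[[0,0,-0.2],[0,0,-0.4],[0,0,-0.7],[0,0,-1]],"turn":[0,0,0,0]}'
python3 -m pendant '{"slide":[[0,0,-0.2],[0,0,-0.35],[0,0,-0.5],[0,0,-0.62],[0,0,-0.68],[0,0,-0.68]],"turn":[0,0,0,0,0,0]}'
python3 - <<'E'
from cell import ctrl,cams
import cv2
print(ctrl.observe()["ee_pos"])
a=cams.capture("side")["image"][130:290,180:340,::-1]; b=cams.capture("scene")["image"][100:260,150:310,::-1]
cv2.imwrite("pics/pre.png",cv2.resize(cv2.hconcat([a,b]),(800,400),interpolation=cv2.INTER_CUBIC))
E
```

```text
clock: 2.18
ee_pos: [0.6191, -0.1553, 0.122]
ee_rot: [0.647, 0.762, 0.0, 0.001]
contact_force: [-0.7, 0.4, -0.0]
finger_gap: 0.0423
grasp_force: 0.0
clock: 2.68
ee_pos: [0.6182, -0.1543, 0.053]
ee_rot: [0.647, 0.762, -0.0, -0.001]
contact_force: [0.1, -0.4, -0.3]
finger_gap: 0.0424
grasp_force: 0.0
[ 0.61822462 -0.15434518  0.05296287]
```

View pics/pre.png

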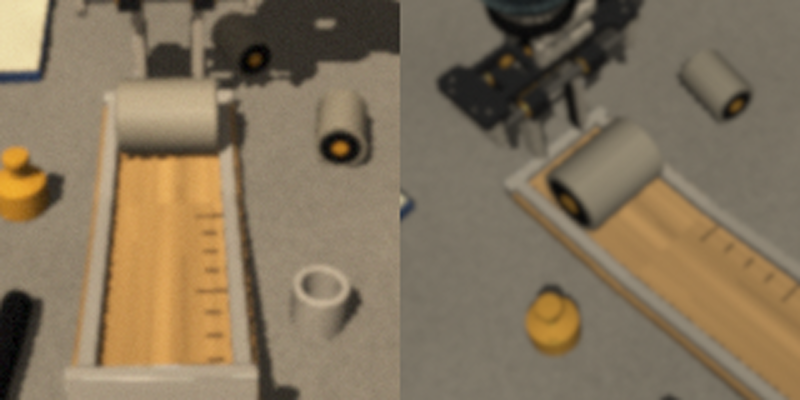

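The left half (side) shows both fingertips (140–200, 40) behind the roller (167,115) and centred on it. The right half (scene) shows them clear of the fence. Now a slow push along the level foot.

```bash
for i in 1 ; do python3 -m pendant '{"slide":[[-0.005,0.03,0],[-0.01,0.06,0],[-0.015,0.09,0],[-0.02,0.12,0],[-0.025,0.15,0],[-0.03,0.18,0],[-0.035,0.21,0],[-0.04,0.24,0]],"turn":[0,0,0,0,0,0,0,0]}'; done
python3 -m pendant '{"slide":[[-0.005,0.03,0],[-0.01,0.06,0],[-0.015,0.09,0],[-0.02,0.12,0],[-0.025,0.15,0],[-0.03,0.18,0],[-0.035,0.21,0],[-0.04,0.24,0]],"turn":[0,0,0,0,0,0,0,0]}'
python3 -m pendant '{"slide":[[-0.005,0.03,0],[-0.01,0.06,0],[-0.015,0.09,0],[-0.02,0.12,0],[-0.025,0.15,0],[-0.03,0.18,0],[-0.035,0.21,0],[-0.04,0.24,0]],"turn":[0,0,0,0,0,0,0,0]}'
python3 - <<'E'
from cell import ctrl,cams
import numpy as np
from h import *
from scipy.optimize import least_squares
c=cams.capture("scene");np.savez("s2.npz",**c)
p=np.array(ctrl.observe()["ee_pos"][:2]);o=np.array([.5806,.080]);u=np.array([-.163,.9866]);a=np.array([.9866,.163])
P=cloud(c).reshape(-1,3);d=P[:,:2]-o
print("tcp",((p-o)@a).round(4),((p-o)@u).round(4))
Q=P[(abs(d@a)<.038)&(d@u>-.2)&(d@u<.1)&(P[:,2]>.05)&(P[:,2]<.09)&(d@u>(p-o)@u+.02)]
r=least_squares(lambda q:np.hypot((Q[:,:2]-o)@u-q[0]-q[2]*((Q[:,:2]-o)@a),Q[:,2]-q[1])-.035,[-.1,.047,0],loss="soft_l1",f_scale=.003)
print("roller y,z,skew",r.x.round(4),len(Q))
E
```

```text
clock: 3.45
ee_pos: [0.6153, -0.1303, 0.0546]
ee_rot: [0.647, 0.762, -0.0, 0.0]
contact_force: [-0.4, -0.5, -0.5]
finger_gap: 0.0421
grasp_force: 0.0
clock: 4.12
ee_pos: [0.6111, -0.1061, 0.0545]
ee_rot: [0.647, 0.762, 0.0, -0.0]
contact_force: [0.2, -0.4, 0.3]
finger_gap: 0.042
grasp_force: 0.1
clock: 4.78
ee_pos: [0.6071, -0.0821, 0.0545]
ee_rot: [0.647, 0.762, 0.0, -0.0]
contact_force: [-0.4, -0.4, -0.3]
finger_gap: 0.0422
grasp_force: 0.1
tcp -0.0003 -0.1637
roller y,z,skew [-0.1193  0.0454 -0.0023] 869
```

In contact, square and steady. Now onto the slope.

```bash
python3 -m pendant '{"slide":[[-0.005,0.03,0],[-0.01,0.06,0],[-0.015,0.09,0],[-0.02,0.12,0],[-0.025,0.15,0],[-0.03,0.18,0],[-0.035,0.21,0],[-0.04,0.24,0]],"turn":[0,0,0,0,0,0,0,0]}'
python3 -m pendant '{"slide":[[-0.005,0.03,0],[-0.01,0.06,0],[-0.015,0.09,0],[-0.02,0.12,0],[-0.025,0.15,0.002],[-0.03,0.18,0.006],[-0.035,0.21,0.01],[-0.04,0.24,0.013]],"turn":[0,0,0,0,0,0,0,0]}'
python3 -m pendant '{"slide":[[-0.006,0.035,0.004],[-0.012,0.075,0.009],[-0.019,0.115,0.014],[-0.026,0.155,0.019],[-0.032,0.195,0.024],[-0.039,0.235,0.029],[-0.045,0.275,0.034],[-0.052,0.315,0.039]],"turn":[0,0,0,0,0,0,0,0]}'
python3 -m pendant '{"slide":[[-0.007,0.04,0.005],[-0.013,0.08,0.01],[-0.02,0.12,0.015],[-0.026,0.16,0.02],[-0.033,0.2,0.025],[-0.039,0.24,0.029],[-0.046,0.28,0.034],[-0.052,0.315,0.039]],"turn":[0,0,0,0,0,0,0,0]}'
python3 -m pendant '{"slide":[[-0.007,0.04,0.005],[-0.013,0.08,0.01],[-0.02,0.12,0.015],[-0.026,0.16,0.02],[-0.033,0.2,0.025],[-0.039,0.24,0.029],[-0.046,0.28,0.034],[-0.052,0.315,0.039]],"turn":[0,0,0,0,0,0,0,0]}'
cat > chk.py <<'E'
from cell import ctrl,cams
from h import *
from scipy.optimize import least_squares
c=cams.capture("scene");s=ctrl.observe();im=c["image"]
p=np.array(s["ee_pos"][:2]);o=np.array([.5806,.080]);u=np.array([-.163,.9866]);a=np.array([.9866,.163])
P=cloud(c).reshape(-1,3);d=P[:,:2]-o;t=(p-o)@u
print("tcp",((p-o)@a).round(4),t.round(4),s["ee_pos"][2].round(4),"left to 0.086:",(.086-t).round(4))
Q=P[(abs(d@a)<.038)&(d@u>t+.02)&(d@u<min(t+.1,.15))&(P[:,2]>.06)&(P[:,2]<.115)]
r=least_squares(lambda q:np.hypot((Q[:,:2]-o)@u-q[0]-q[2]*((Q[:,:2]-o)@a),Q[:,2]-q[1])-.035,[t+.043,.06,0],loss="soft_l1",f_scale=.003)
print("roller y,z,skew",r.x.round(4),len(Q),"offset",(r.x[0]-t).round(4),"z expected",(.012+(r.x[0]+.0843)*.1226+.0347).round(4))
E
python3 chk.py
```

```text
clock: 5.5
ee_pos: [0.6031, -0.0581, 0.0545]
ee_rot: [0.647, 0.762, -0.0, -0.0]
contact_force: [0.8, -0.6, -0.2]
finger_gap: 0.0425
grasp_force: 0.1
clock: 6.17
ee_pos: [0.5993, -0.0343, 0.056]
ee_rot: [0.647, 0.762, 0.0, 0.0]
contact_force: [1.1, -2.5, 1.8]
finger_gap: 0.0423
grasp_force: 1.4
clock: 6.83
ee_pos: [0.5939, -0.0025, 0.0597]
ee_rot: [0.647, 0.762, -0.0, -0.0]
contact_force: [1.1, -2.9, 2.0]
finger_gap: 0.0428
grasp_force: 1.4
clock: 7.5
ee_pos: [0.5886, 0.0291, 0.0635]
ee_rot: [0.647, 0.762, -0.0, -0.0]
contact_force: [1.6, -3.1, 1.8]
finger_gap: 0.0424
grasp_force: 1.4
clock: 8.17
ee_pos: [0.5834, 0.0606, 0.0674]
ee_rot: [0.647, 0.762, -0.0, -0.0]
contact_force: [0.8, -3.1, 1.8]
finger_gap: 0.0424
grasp_force: 1.4
tcp -0.0005 -0.0188 0.0674 left to 0.086: 0.1048
roller y,z,skew [0.0251 0.0594 0.0027] 1005 offset 0.0439 z expected 0.0601
```

```bash
python3 -m pendant '{"slide":[[-0.007,0.04,0.005],[-0.013,0.08,0.01],[-0.02,0.12,0.015],[-0.026,0.16,0.02],[-0.033,0.2,0.025],[-0.039,0.24,0.029],[-0.046,0.28,0.034],[-0.052,0.315,0.039]],"turn":[0,0,0,0,0,0,0,0]}'
python3 -m pendant '{"slide":[[-0.007,0.04,0.005],[-0.013,0.08,0.01],[-0.02,0.12,0.015],[-0.026,0.16,0.02],[-0.033,0.2,0.025],[-0.039,0.24,0.029],[-0.046,0.28,0.034],[-0.052,0.315,0.039]],"turn":[0,0,0,0,0,0,0,0]}'
python3 -m pendant '{"slide":[[-0.006,0.035,0.004],[-0.011,0.065,0.008],[-0.016,0.095,0.012],[-0.021,0.125,0.015],[-0.026,0.155,0.019],[-0.03,0.185,0.023],[-0.035,0.21,0.026],[-0.039,0.235,0.029]],"turn":[0,0,0,0,0,0,0,0]}'
python3 -m pendant '{"slide":[[-0.003,0.02,0.002],[-0.007,0.04,0.005],[-0.01,0.06,0.007],[-0.013,0.08,0.01]],"turn":[0,0,0,0]}'
python3 chk.py
```

```text
clock: 8.88
ee_pos: [0.5782, 0.0921, 0.0714]
ee_rot: [0.647, 0.762, -0.0, -0.0]
contact_force: [0.2, -2.9, 1.9]
finger_gap: 0.042
grasp_force: 1.4
clock: 9.55
ee_pos: [0.573, 0.1236, 0.0753]
ee_rot: [0.647, 0.762, -0.0, -0.0]
contact_force: [-0.0, -2.7, 1.8]
finger_gap: 0.0421
grasp_force: 1.4
clock: 10.22
ee_pos: [0.5692, 0.1468, 0.0782]
ee_rot: [0.647, 0.762, -0.0, -0.0]
contact_force: [-0.2, -2.0, 0.8]
finger_gap: 0.0424
grasp_force: 1.4
clock: 10.55
ee_pos: [0.5679, 0.1547, 0.0792]
ee_rot: [0.647, 0.762, -0.0, 0.0]
contact_force: [-0.4, -2.1, 2.5]
finger_gap: 0.0422
grasp_force: 1.4
tcp -0.0004 0.0763 0.0791 left to 0.086: 0.0097
roller y,z,skew [ 0.1205  0.0711 -0.0025] 986 offset 0.0442 z expected 0.0718
```

Now I'll creep the last centimetre at 1 mm per row and watch for the force rise that marks the stop.

```bash
python3 -m pendant '{"slide":[[-0.002,0.01,0.001],[-0.003,0.02,0.002],[-0.005,0.03,0.003],[-0.006,0.04,0.005],[-0.008,0.05,0.006]],"turn":[0,0,0,0,0]}'
python3 -m pendant '{"slide":[[-0.002,0.01,0.001],[-0.003,0.02,0.002]],"turn":[0,0]}'
python3 -m pendant '{"slide":[[-0.001,0.005,0.001],[-0.002,0.01,0.001]],"turn":[0,0]}'
```

```text
clock: 11.02
ee_pos: [0.5677, 0.1568, 0.0795]
ee_rot: [0.647, 0.763, -0.002, 0.002]
contact_force: [3.2, -15.2, -1.1]
finger_gap: 0.0426
grasp_force: 8.0
clock: 11.18
ee_pos: [0.5677, 0.1569, 0.0795]
ee_rot: [0.646, 0.763, -0.003, 0.004]
contact_force: [3.9, -22.4, -2.5]
finger_gap: 0.0426
grasp_force: 11.4
clock: 11.35
ee_pos: [0.5677, 0.157, 0.0795]
ee_rot: [0.646, 0.763, -0.004, 0.004]
contact_force: [3.4, -24.7, -1.4]
finger_gap: 0.042
grasp_force: 12.3
```

The force rise shows a hard stop. I'll ease back to about 10 N and check with a picture.

```bash
python3 -m pendant '{"slide":[[0.001,-0.008,0],[0.002,-0.015,0],[0.003,-0.02,0],[0.003,-0.02,0],[0.003,-0.02,0]],"turn":[0,0,0,0,0]}'
python3 - <<'E'
from cell import ctrl,cams
import cv2
exec(open("chk.py").read())
b=im[190:320,250:400,::-1]; a=cams.capture("side")["image"][190:320,180:330,::-1]
cv2.imwrite("pics/end.png",cv2.resize(cv2.hconcat([a,b]),(800,347),interpolation=cv2.INTER_CUBIC))
f=ctrl.observe();print(f["contact_force"],f["clock"])
E
```

```text
clock: 11.77
ee_pos: [0.5677, 0.1568, 0.0795]
ee_rot: [0.647, 0.763, -0.002, 0.003]
contact_force: [3.4, -15.5, -2.0]
finger_gap: 0.0424
grasp_force: 8.1
tcp -0.0002 0.0779 0.0795 left to 0.086: 0.0081
roller y,z,skew [ 0.1223  0.0713 -0.0079] 946 offset 0.0445 z expected 0.072
[  3.83415264 -15.6591452   -1.59266367] 11.8667
```

View pics/end.png

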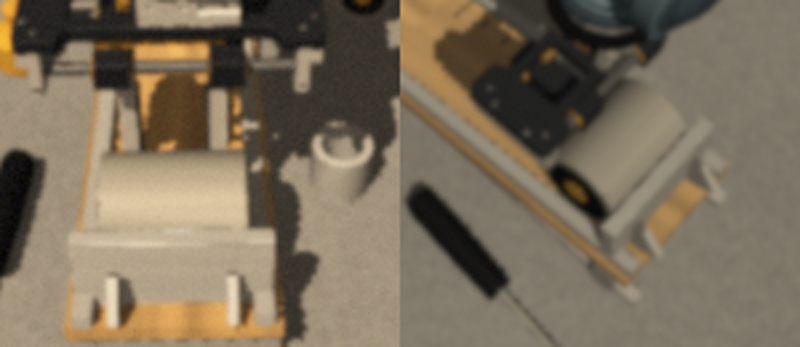

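The side view shows the roller (172,195) flat against the stop plate (172,245), with both fingers behind it. The scene view shows it parallel to the stop (660,180) with no gap. The sleeve and driver are undisturbed. The push is steady at about 15 N, so I'm handing in.

```bash
python3 -c "
from cell import ctrl
print(ctrl.finish_job())"
```

```text
the job is handed in; nothing more can be done
None
```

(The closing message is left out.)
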